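Switch on the battery cut-off with its key

ROBOT

A 6-joint arm with a two-finger parallel gripper is mounted at the origin on the work surface. World frame = base frame: x ahead of the robot, y to its left, z up, the work surface at z = 0. Lengths are in m, angles in rad, forces in N, time in s.
With the tool pointing down it reaches from about 0.35 to 0.975 m from the base axis. Payload 4.9 kg.
Tool frame: the origin (TCP) lies at the very end of the fingers, on their centre line; the grasp point (between the pads) lies 19 mm behind it; z points along the fingers, y is the line along which they close (so a half turn about z gives the same grasp; the last joint's range is limited). The gripper opens to 85 mm and grips with 20 to 120 N. Pads are 22 mm wide; open, the fingers measure 114 mm over their backs; the gripper's body (76 mm by 85 mm) begins 54 mm behind the grasp point. The pads swing forward as they close: fully open they stand 13 mm farther back than shut.
Start: joints at [-1.351, 0.053, 1.613, -0, 1.476, -0.119], TCP at [0.208, -0.589, 0.231] pointing down, gripper open.
Joint ranges: [-3.01, 3.01], [-1.01, 2.22], [0.06, 2.58], [-1.02, 4.17], [0.09, 2.62], [-3.14, 3.14]. Speed limits (rad/s): [2.57, 2.57, 3.14, 3.14, 3.14, 3.14].

INTERFACE

Orientations are given as a unit quaternion [w, x, y, z].
In Python, from plant import monitor, vision, manip gives the robot as it stands. The module is installed in compiled form; this text tells all that it offers.
- The arm moves only by the tool arm_command, never from a script. Its argument "rows" is a list of rows, each a list of 3 entries, a list of its own where there are three numbers: the finger opening in mm, from 0 to 85.4, then the shift along the world's x, y, z in units of 30 cm (1.0 is 30 cm), then the turn, a rotation vector about the world's x, y, z in units of pi/2 rad (1.0 is pi/2 rad). In form: [[claw, [x, y, z], [wx, wy, wz]], ...]. A call has 1 to 12 rows; each row is the pose to reach, as a shift and turn from the pose commanded when the call began; what a row does not reach only later rows make up. A row lasts 1/12 s, in which the tool goes at most 41.7 mm and 7.16 degrees, less where a joint would pass 70% of its speed; a pose out of reach is approached as far as the arm can. A call with a number of a shift or a turn outside -1 to 1 is refused whole. A call with a gripper value outside its range is refused whole. The fingers move at their own pace and stop on an object; the grip force is fixed at half the most. Time passes only in rows, so rows that repeat a pose let the fingers close. It gives the time, the measured TCP pose, the force, the opening and the grip force at its end, in the units of the state.
- monitor.state(): the state, without advancing time (a new reading comes with each control period).
- vision.grab_frame(name): name is "scene" or "top" or "wrist"; returns a dict with "color" (384x512x3 uint8, red, green, blue), "z_map" (384x512 float32, m along the optical axis (not along the pixel's ray), 0 where there is no reading), "mtx" (3x3 intrinsics, pixels), "R" (3x3) and "t" (3): a world point X has camera coordinates R X + t. Camera axes: x right, y down, z forward; pixel columns grow to the right and rows downward; lengths in m; the calibration is good to about 2 mm. A picture is of the moment at which its call begins.
- manip.job_done(): hands the job in; it is judged then, once.
The state is a dict: "time": time; "joint_pos": joint angles; "joint_vel": joint speeds; "joint_efforts": joint torques, N m; "tool_pos": TCP position; "tool_rot": TCP orientation; "contact_force": force on the tool from outside, world axes, zero at the start; "ft_torque": the same for the moment, N m; "gripper_width": opening from 0.0 (shut) to 1.0 (fully open); "grasp_force": force on a finger pad.
Only numpy, scipy, OpenCV 4.12 (cv2) and the standard library are available. Lean on these libraries where they do the work, as an engineer would, in place of code of your own. Each camera call takes 0.05 s, during which the arm holds its last target. There are 200 camera calls.

TASK

Take the key with the flat wing-shaped handle from the wooden key rack, push it fully home in the slot of the battery cut-off switch, then turn it clockwise (seen from above) as far as it goes. Leave the key standing in the switch, leave the round-headed key in the rack, and knock over neither the spray can, the jar nor the oil filter.

Things in the scene. Friction and masses are not known exactly. Their poses are not given: they have to be found in the camera images.
- key: Wing-handled key, loose, 64 mm tall, black plastic with steel blade, upright in one of the two rack slots. Origin: centre of the blade's lower end; z up. Blade 16 (x) x 6 (y) mm, z 0 to 26; round collar, radius 13, z 26 to 30; flat wing handle 38 (x) x 10 (y), z 30 to 64. Grip it across y. A half turn makes no difference.
- round_key: The other key, loose, with a round knob head of radius 15 mm and a round stem, 60 mm tall, standing in the other rack slot. Origin: centre of the stem's lower end. To be left in the rack.
- rack: Fixed wooden block, 170 (x) x 60 (y) x 30 (z) mm, origin at the centre of its underside. Two slots 19 (x) x 9 (y) mm at x = -45 and +45 mm go right through it; the keys stand in them with the collar on the block's top and the blade's end 4 mm above the bench. Either key may be in either slot.
- switch: Fixed battery cut-off switch: black square housing 120 x 120 x 45 mm with a steel ring of radius 39 mm, 4 mm high, on top round the barrel, and a terminal with a copper stud on its two y sides (out to y = +-85 mm). Origin at the centre of its underside. The barrel turns about its vertical axis.
- slot (a point): Centre of the slot's mouth in the steel barrel (radius 25 mm, top 52 mm above the bench, 3 over the ring). Turns with the barrel: x along the slot, y across, z up. Slot 19 (x) x 9 (y) mm, 32 deep, 2 mm chamfer. Key fully home: collar on the barrel, blade's end 26 mm below this point.
- barrel (a joint): Angle of the barrel in rad, growing clockwise seen from above, from 0 (off) to the stop at 1.3 (on). Starts near off and stays where it is left; about 0.06 N m of friction.
- spray: Loose yellow spray can with a pale top, radius 32 mm, 190 mm tall, upright on the bench; origin at the centre of its underside. Not to be knocked over.
- jar: Loose glass jar with a black lid, radius 35 mm, 90 mm tall, upright; origin at the centre of its underside. Not to be knocked over.
- filter: Loose blue oil filter (flanged can), radius 45 mm, 93 mm tall, upright; origin at the centre of its underside. Not to be knocked over.
There are look-alikes about, which are no part of the job. Of the things that look like the rack, take the one that is farthest to the robot's left at the start. What is shaped like the key but blue is not meant.

How it is judged:
On the way, in this order (a step that is already met when the one before it is completed fails the run):
1. the wing-handled key is fully home in the slot while the switch is still near off (z of key in the frame of slot below -0.022 m and horizontal distance between key and slot below 0.005 m and value of joint barrel below 0.6 rad), for 0.2 s.
2. with the key in it, the barrel is turned clockwise to the stop (value of joint barrel above 1.12 rad and z of key in the frame of slot below -0.018 m and horizontal distance between key and slot below 0.005 m), for 0.2 s.
At the end, for the whole second after the job is handed in: The barrel stands at the on stop (over 1.12 of 1.3 rad); the wing-handled key is at rest in its slot, released, upright within 0.15 rad, its blade at least 22 of 26 mm deep and within 5 mm of the slot's axis; the round-headed key still stands in the rack (value of joint barrel above 1.12 rad and z of key in the frame of slot below -0.022 m and horizontal distance between key and slot below 0.005 m and angle between key's own z axis and vertical below 0.15 rad and linear speed of key below 0.02 m/s and height (world z) of round_key below 0.015 m and horizontal distance between round_key and rack below 0.055 m); the robot touches nothing.
It fails at once if the round-headed key is pulled out of the rack (height (world z) of round_key above 0.025 m).
It fails at once if the spray can, the jar or the oil filter is knocked over (angle between any of spray, jar, filter's own z axis and vertical above 0.6 rad).
It also fails if it takes over 45 s, if anything falls off the work surface, if the arm or the gripper's body presses on something with over 40 N, if the wrist force passes 120 N, or if a joint passes its speed limit or range.

## Working session

There is one attempt and no reset: what is moved stays moved. The work goes in short steps, Python scripts to look and compute and a tool call to move; the robot and the scene stay as the last step left them, time stands still between calls to the robot, and variables do not carry over. Pictures are saved under pics/ and viewed, at most 10 in all, crops included, and the job is handed in when it is done.

Besides the shell and the picture viewer there is one more tool, called after "Call:" as name([rows], argument=value, ...), one row to a line, values as JSON. arm_command: Moves the arm, as the interface text tells. Shifts and turns lie within -1 to 1; 1 stands for 30 cm of shift or pi/2 rad of turn. Its arguments: {"type":"object","properties":{"rows":{"type":"array"}},"required":["rows"]}

```bash
mkdir -p pics; cat > h.py <<'E'
import numpy as np, cv2
from plant import monitor, vision, manip
def grab(n):
    f=vision.grab_frame(n); np.savez('/tmp/%s.npz'%n,**f); return f
def load(n): return dict(np.load('/tmp/%s.npz'%n))
def cloud(f):
    z=f['z_map'].astype(float); K=f['mtx']; v,u=np.mgrid[:z.shape[0],:z.shape[1]]
    c=np.stack([(u-K[0,2])/K[0,0]*z,(v-K[1,2])/K[1,1]*z,z],-1)
    p=(c-f['t'])@f['R']; p[z==0]=np.nan; return p
def atz(f,u,v,h):
    K=f['mtx']; d=f['R'].T@np.array([(u-K[0,2])/K[0,0],(v-K[1,2])/K[1,1],1]); o=-f['R'].T@f['t']
    return o+d*(h-o[2])/d[2]
def save(f,name,s=1,box=None):
    c=f['color'][:,:,::-1]
    if box: c=c[box[1]:box[3],box[0]:box[2]]
    cv2.imwrite('pics/'+name,cv2.resize(c,None,fx=s,fy=s,interpolation=cv2.INTER_CUBIC))
E
python3 - <<'E'
from h import *
for n in('top','scene'):
    f=grab(n); save(f,n+'1.png',1.5); print(n,-f['R'].T@f['t'],f['mtx'][0,0])
    p=cloud(f); print(np.nanmin(p.reshape(-1,3),0),np.nanmax(p.reshape(-1,3),0))
print(monitor.state())
E
```

```text
top [ 0.32816659 -0.00399416  1.63056181] 487.93082700283975
[-0.24900654 -1.35800142 -0.78264712] [1.72594867 1.33062461 0.72397943]
scene [ 0.88790573 -0.59139776  0.93755056] 397.1871690209613
[-1.7805143  -0.67363016 -0.76950286] [1.61552742 2.19709638 0.5997081 ]
{'time': 0.1, 'joint_pos': array([-1.35098681e+00,  5.33139803e-02,  1.61418320e+00, -3.05394703e-05,
        1.47599087e+00, -1.18982440e-01]), 'joint_vel': array([ 0.00111574, -0.00279137,  0.00030818, -0.0002998 , -0.00019738,
        0.0014167 ]), 'joint_efforts': array([-4.79960217e-04, -3.94906783e+01, -3.71361530e+01, -1.87526243e-04,
        3.97270560e-03,  1.41950345e-06]), 'tool_pos': array([ 0.20759421, -0.58890842,  0.23015577]), 'tool_rot': array([-9.45728120e-04,  9.85686088e-01,  1.68588368e-01, -6.29370567e-05]), 'contact_force': array([0.55428707, 0.2929579 , 0.61202245]), 'ft_torque': array([-0.01354206, -0.01979261, -0.03620416]), 'grasp_force': 0.0, 'gripper_width': 1.0015258888017469}
```

View pics/top1.png

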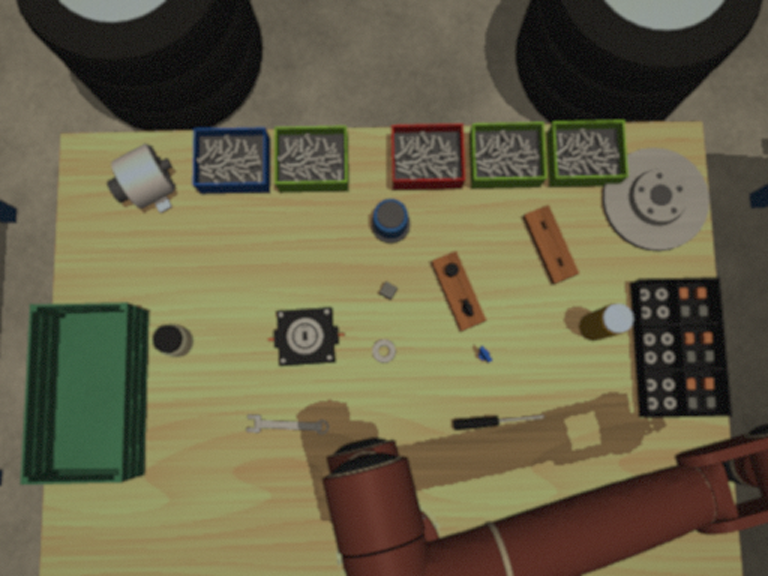

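View pics/scene1.png

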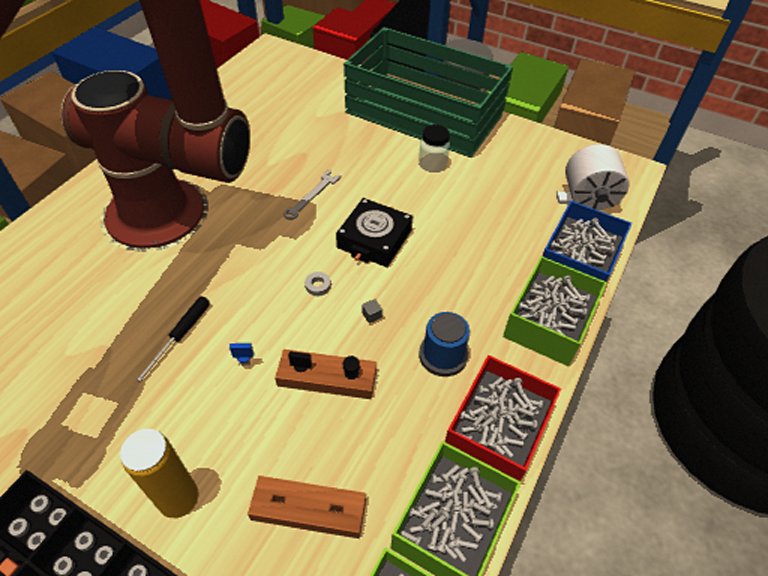

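Top view: two racks, at (458,290), with keys and further to the robot's left (+y is image left), and at (550,244), empty. I take the left one. Keys: black wing key at (467,308), round key at (451,270), blue look-alike at (484,354). The switch is at (305,336), the filter at (390,218), the jar at (170,340) and the spray can at (606,322). The crops below should confirm this.

```bash
python3 - <<'E'
from h import *
f=load('scene'); s=load('top')
a=f['color'][215:280,175:265,::-1]; b=f['color'][125:185,215:285,::-1]
c=s['color'][160:230,280:340,::-1]; d=s['color'][195:255,170:240,::-1]
R=lambda x:cv2.resize(x,(400,300) ,interpolation=cv2.INTER_CUBIC)
cv2.imwrite('pics/crop1.png',np.vstack([np.hstack([R(a[:, :]),R(b)]),np.hstack([R(c),R(d)])]))
for n,g in(('top',s),('scene',f)):
    p=cloud(g); P=p.reshape(-1,3); col=g['color'].reshape(-1,3).astype(int)
    # rack top: z~.03 ; roi around
    roi=(abs(P[:,0]-atz(s,305,193,.03)[0])<.12)&(abs(P[:,1]-atz(s,305,193,.03)[1])<.09)
    m=roi&(abs(P[:,2]-.03)<.007)
    r=cv2.minAreaRect(P[m,:2].astype(np.float32)); print(n,'rack',r,np.median(P[m,2]),m.sum())
    m=roi&(P[:,2]>.045); print('keys',m.sum())
    q=P[m]
    if len(q)>5:
        _,lab,cen=cv2.kmeans(q[:,:2].astype(np.float32),2,None,(3,50,1e-6),5,cv2.KMEANS_PP_CENTERS)
        for i in(0,1):
            qq=q[lab[:,0]==i]; print(cen[i],len(qq),qq[:,2].max(),cv2.minAreaRect(qq[:,:2].astype(np.float32)))
    c0=atz(s,203,224,.05)
    roi=(np.hypot(P[:,0]-c0[0],P[:,1]-c0[1])<.1)
    m=roi&(abs(P[:,2]-.045)<.012); print('switch',cv2.minAreaRect(P[m,:2].astype(np.float32)),c0)
for nm,u,v,h in(('wing',467,308,.06),('round',451,270,.06),('slot',305,336,.052),('filter',390,218,.093),('jar',166,340,.09),('spray',619,319,.19)):
    print(nm,atz(s,u/1.5,v/1.5,h))
E
```

```text
top rack ((0.5580925345420837, -0.15998461842536926), (0.17063269019126892, 0.06187738850712776), 20.844806671142578) 0.028994511261236627 741
keys 116
[ 0.51515704 -0.17533588] 46 0.07186019578135489 ((0.5153945088386536, -0.17637041211128235), (0.037423353642225266, 0.01088707149028778), 21.647750854492188)
[ 0.5987848 -0.1435138] 70 0.07069764336769642 ((0.5992447137832642, -0.14318209886550903), (0.02692791260778904, 0.02843554876744747), 11.560050010681152)
switch ((0.462850958108902, 0.17794770002365112), (0.120964415371418, 0.1380542367696762), 2.772376775741577) [0.45968467 0.17664782 0.05      ]
scene rack ((0.5564630031585693, -0.16095784306526184), (0.17022927105426788, 0.06395916640758514), 21.392684936523438) 0.02960167557591143 1109
keys 226
[ 0.51703197 -0.17980891] 114 0.07163781026139565 ((0.5157651901245117, -0.17952336370944977), (0.03758716210722923, 0.011694124899804592), 22.643112182617188)
[ 0.6005335  -0.14766073] 112 0.06838029435993576 ((0.5995674133300781, -0.14666321873664856), (0.028516622260212898, 0.02719249203801155), 74.55500030517578)
switch ((0.4620583653450012, 0.1707507222890854), (0.12222868949174881, 0.13508471846580505), 2.9567160606384277) [0.45968467 0.17664782 0.05      ]
wing [ 0.51208375 -0.17562889  0.06      ]
round [ 0.596071   -0.14379932  0.06      ]
slot [0.45949568 0.17534126 0.052     ]
filter [ 0.70672762 -0.01318983  0.093     ]
jar [0.45403089 0.46302087 0.09      ]
spray [ 0.46870011 -0.46164722  0.19      ]
```

View pics/crop1.png

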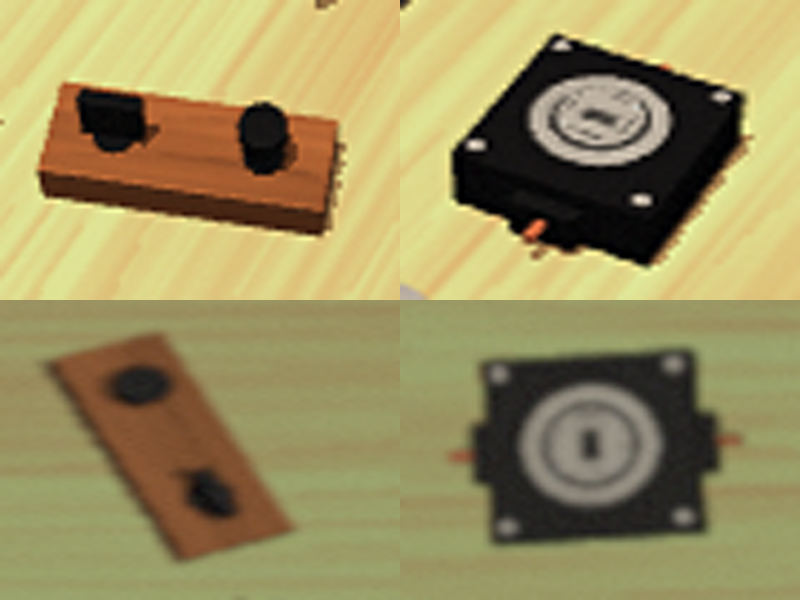

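The crop at bottom left shows the black wing key (210,490) in the brown rack, with the round knob at (140,385). At bottom right is the switch, its slot at (590,445) roughly along world x. This matches the measured poses: key top 71 mm, rack 170x62. I'll use the flipped grasp (tool yaw about 201°) so joint 6 has room for the clockwise turn.

Call:
arm_command([
  [85, [0.95, 1.0, 0.2], [0, 0, 1]],
  [85, [0.95, 1.0, 0.2], [0, 0, 1]],
  [85, [0.95, 1.0, 0.2], [0, 0, 1]],
  [85, [0.95, 1.0, 0.2], [0, 0, 1]],
  [85, [0.95, 1.0, 0.2], [0, 0, 1]],
  [85, [0.95, 1.0, 0.2], [0, 0, 1]],
  [85, [0.95, 1.0, 0.2], [0, 0, 1]],
  [85, [0.95, 1.0, 0.2], [0, 0, 1]],
  [85, [0.95, 1.0, 0.2], [0, 0, 1]],
  [85, [0.95, 1.0, 0.2], [0, 0, 1]],
  [85, [0.95, 1.0, 0.2], [0, 0, 1]],
  [85, [0.95, 1.0, 0.2], [0, 0, 1]],
])

```text
time: 1.1
tool_pos: [0.4943, -0.2872, 0.2914]
tool_rot: [0.0, 0.602, 0.798, 0.0]
contact_force: [-1.0, -0.4, -1.4]
gripper_width: 0.993
grasp_force: 0.0
```

Call:
arm_command([
  [85, [-0.05, 1.0, 0], [0, 0, 0.86]],
  [85, [-0.05, 1.0, 0], [0, 0, 0.86]],
  [85, [-0.05, 1.0, 0], [0, 0, 0.86]],
  [85, [-0.05, 1.0, 0], [0, 0, 0.86]],
  [85, [-0.05, 1.0, 0], [0, 0, 0.86]],
  [85, [-0.05, 1.0, 0], [0, 0, 0.86]],
  [85, [-0.05, 1.0, 0], [0, 0, 0.86]],
  [85, [-0.05, 1.0, 0], [0, 0, 0.86]],
  [85, [-0.05, 1.0, 0], [0, 0, 0.86]],
  [85, [-0.05, 1.0, 0], [0, 0, 0.86]],
  [85, [-0.05, 1.0, 0], [0, 0, 0.86]],
  [85, [-0.05, 1.0, 0], [0, 0, 0.86]],
])

```text
time: 2.1
tool_pos: [0.4774, 0.0109, 0.2908]
tool_rot: [-0.0, -0.025, 1.0, 0.0]
contact_force: [0.0, 0.7, -0.6]
gripper_width: 0.997
grasp_force: 0.0
```

Call:
arm_command([
  [85, [-0.06, 0.55, -0.1], [0, 0, 0]],
  [85, [-0.06, 0.55, -0.1], [0, 0, 0]],
  [85, [-0.06, 0.55, -0.1], [0, 0, 0]],
  [85, [-0.06, 0.55, -0.1], [0, 0, 0]],
  [85, [-0.06, 0.55, -0.1], [0, 0, 0]],
  [85, [-0.06, 0.55, -0.1], [0, 0, 0]],
])

```text
time: 2.6
tool_pos: [0.4587, 0.1773, 0.2601]
tool_rot: [-0.001, -0.025, 1.0, -0.0]
contact_force: [-1.0, -0.8, 0.5]
gripper_width: 0.992
grasp_force: 0.0
```

```bash
python3 - <<'E'
from h import *
f=grab('wrist'); save(f,'wr1.png',1.5); s=monitor.state()
print(s['tool_pos'],s['tool_rot'],s['joint_pos'],-f['R'].T@f['t'],f['mtx'][0,0])
E
```

```text
[0.45928968 0.17598766 0.26075035] [-5.31935450e-04 -2.40650290e-02  9.99710187e-01 -3.64980800e-04] [ 2.14776819e-01 -2.89040622e-01  1.87750765e+00 -5.15134703e-04
  1.55430857e+00 -1.40414542e+00] [0.38144986 0.17376277 0.40380028] 293.47812259955913
```

View pics/wr1.png

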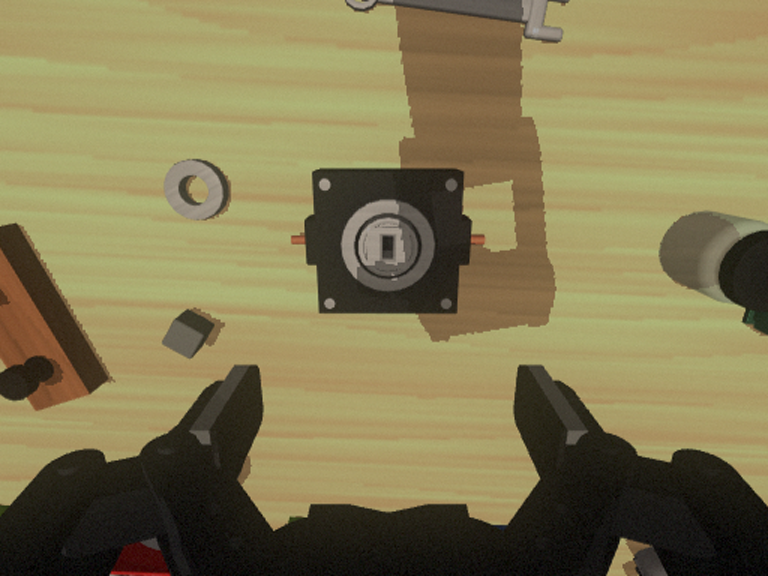

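Wrist view: switch centred at (389,242), ring around (388,245), slot at (388,247). The wrench is at the top and the filter is out of view. Next, an enlarged crop and a fit.

```bash
python3 - <<'E'
from h import *
f=load('wrist'); box=(225,130,293,198)
save(f,'wr1c.png',8.5,box)
p=cloud(f); P=p.reshape(-1,3)
m=(abs(P[:,2]-.045)<.012)&(np.hypot(P[:,0]-.46,P[:,1]-.176)<.1)
print(np.percentile(P[m,2],[5,50,95]),cv2.minAreaRect(P[m,:2].astype(np.float32)))
# rectified view of the barrel plane, z=.052, 0.25mm/px
K,R,t=f['mtx'],f['R'],f['t']
n=240; H=K@np.column_stack([R[:,0],R[:,1],R[:,2]*.052+t])
c=np.array([.46,.176]); A=np.array([[0,-.00025,c[0]+.03],[-.00025,0,c[1]+.03],[0,0,1]])
img=cv2.warpPerspective(f['color'],H@A,(n,n),flags=cv2.INTER_CUBIC|cv2.WARP_INVERSE_MAP)
cv2.imwrite('pics/rect.png',cv2.resize(img[:,:,::-1],(720,600) if 0 else (600,600)))
g=cv2.cvtColor(img,cv2.COLOR_RGB2GRAY)
b=(g<60).astype(np.uint8); k,l,st,ce=cv2.connectedComponentsWithStats(b)
for i in range(1,k):
    if 200<st[i,4]: 
        pts=np.argwhere(l==i)[:,::-1].astype(np.float32); r=cv2.minAreaRect(pts)
        print(st[i,4],c+.03-.00025*ce[i][::-1],np.array(r[1])*.25,r[2])
E
```

```text
[0.04413296 0.04631576 0.05294561] ((0.4615725874900818, 0.17683786153793335), (0.11989292502403259, 0.14083951711654663), 2.8477773666381836)
237 [0.48809388 0.14775316] [5.75 5.  ] 90.0
5565 [0.46194668 0.18025633] [53.39192963 54.44651413] 64.02560424804688
1854 [0.45954261 0.17662055] [17.50628662  8.17664814] 87.79740142822266
371 [0.43251954 0.14828504] [7.25 6.75] 90.0
301 [0.43211047 0.20401661] [6.   5.75] 0.0
```

View pics/rect.png

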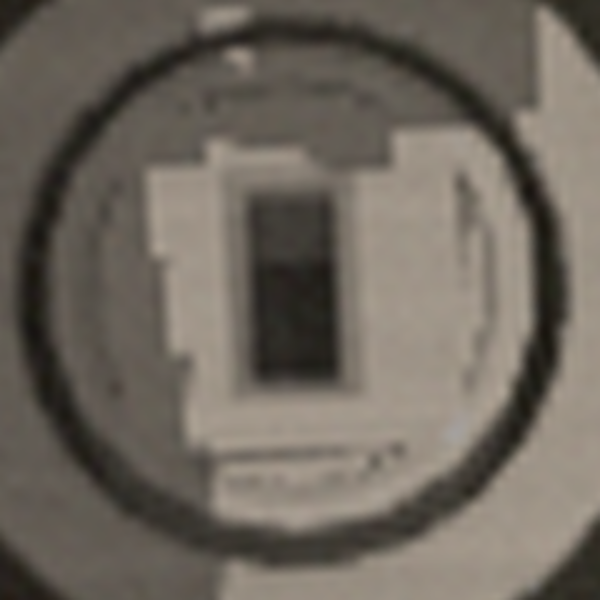

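The slot centre is at about (0.461, 0.1767), yaw 2.3°, size 19x9 as specified. Next I hover over the rack.

Call:
arm_command([
  [85, [0.19, -1.0, 0], [0, 0, 0.207]],
  [85, [0.19, -1.0, 0], [0, 0, 0.207]],
  [85, [0.19, -1.0, 0], [0, 0, 0.207]],
  [85, [0.19, -1.0, 0], [0, 0, 0.207]],
  [85, [0.19, -1.0, 0], [0, 0, 0.207]],
  [85, [0.19, -1.0, 0], [0, 0, 0.207]],
  [85, [0.19, -1.0, 0], [0, 0, 0.207]],
  [85, [0.19, -1.0, 0], [0, 0, 0.207]],
  [85, [0.19, -1.0, 0], [0, 0, 0.207]],
])

```text
time: 3.4
tool_pos: [0.5165, -0.1309, 0.2616]
tool_rot: [-0.0, -0.181, 0.984, -0.001]
contact_force: [0.7, 0.7, 0.1]
gripper_width: 0.995
grasp_force: 0.0
```

Call:
arm_command([
  [85, [0, -0.18, 0], [0, 0, 0]],
  [85, [0, -0.18, 0], [0, 0, 0]],
  [85, [0, -0.18, 0], [0, 0, 0]],
  [85, [0, -0.18, 0], [0, 0, 0]],
])

```text
time: 3.73
tool_pos: [0.5163, -0.1792, 0.2614]
tool_rot: [0.0, -0.184, 0.983, 0.0]
contact_force: [0.1, 0.4, 0.3]
gripper_width: 0.994
grasp_force: 0.0
```

```bash
python3 - <<'E'
from h import *
f=grab('wrist'); s=monitor.state()
print(s['tool_pos'],s['tool_rot'],s['joint_pos'][5])
p=cloud(f); P=p.reshape(-1,3)
near=np.hypot(P[:,0]-.558,P[:,1]+.16)<.1
m=near&(abs(P[:,2]-.03)<.006); print('rack',cv2.minAreaRect(P[m,:2].astype(np.float32)))
for c in((.516,-.178),(.6,-.145)):
    m=(np.hypot(P[:,0]-c[0],P[:,1]-c[1])<.03)&(P[:,2]>.058)&(P[:,2]<.08); print(m.sum(),np.median(P[m,2]),P[m,:2].mean(0),cv2.minAreaRect(P[m,:2].astype(np.float32)))
K,R,t=f['mtx'],f['R'],f['t']
def rect(c,h,name):
    H=K@np.column_stack([R[:,0],R[:,1],R[:,2]*h+t]); A=np.array([[0,-.00025,c[0]+.04],[-.00025,0,c[1]+.04],[0,0,1]])
    return cv2.resize(cv2.warpPerspective(f['color'],H@A,(320,320),flags=cv2.INTER_CUBIC|cv2.WARP_INVERSE_MAP),(400,400))[:,:,::-1]
cv2.imwrite('pics/key.png',np.hstack([rect((.516,-.178),.068,0),cv2.resize(f['color'][:,:,::-1],(400,400))]))
E
```

```text
[ 0.5164026  -0.17841893  0.26141848] [ 1.03501028e-04 -1.84733950e-01  9.82788520e-01  2.84607809e-04] -2.411611842432793
rack ((0.5573036074638367, -0.16166427731513977), (0.17071335017681122, 0.06006786972284317), 21.253070831298828)
278 0.06868188187772895 [ 0.51336987 -0.1787029 ] ((0.5146549940109253, -0.17792992293834686), (0.037437211722135544, 0.009431143291294575), 21.037961959838867)
417 0.06471401478218275 [ 0.59727081 -0.14605156] ((0.5982294678688049, -0.1454113870859146), (0.02865324541926384, 0.028840644285082817), 54.23340606689453)
```

View pics/key.png

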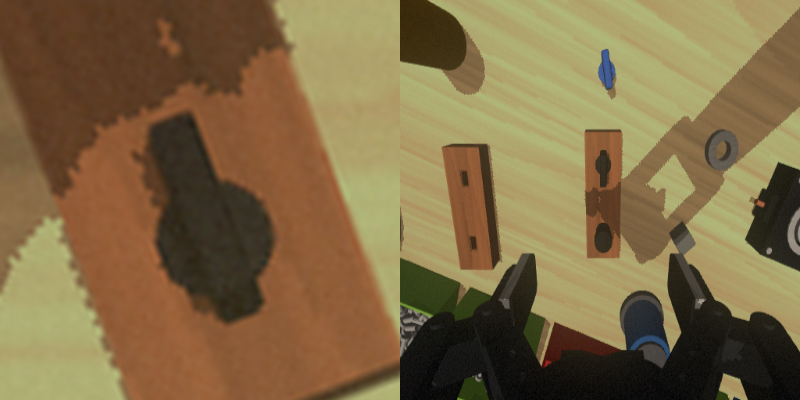

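The key is at (0.515, -0.178), yaw 21.2°, top 68 mm. The depth, the rectified view and the rack model agree within 1 mm. Next: descend and grip.

Call:
arm_command([
  [60, [-0.005, 0, -0.6], [0, 0, 0]],
  [60, [-0.005, 0, -0.6], [0, 0, 0]],
  [60, [-0.005, 0, -0.6], [0, 0, 0]],
  [60, [-0.005, 0, -0.6], [0, 0, 0]],
  [60, [-0.005, 0, -0.6], [0, 0, 0]],
  [60, [-0.005, 0, -0.64], [0, 0, 0]],
  [60, [-0.005, 0, -0.68], [0, 0, 0]],
  [60, [-0.005, 0, -0.71], [0, 0, 0]],
  [60, [-0.005, 0, -0.74], [0, 0, 0]],
  [60, [-0.005, 0, -0.74], [0, 0, 0]],
  [60, [-0.005, 0, -0.74], [0, 0, 0]],
])

```text
time: 4.7
tool_pos: [0.5158, -0.1787, 0.04]
tool_rot: [0.0, -0.186, 0.983, -0.0]
contact_force: [1.2, -0.7, 0.4]
gripper_width: 0.704
grasp_force: 0.0
```

Call:
arm_command([
  [30, [0, 0, 0], [0, 0, 0]],
  [20, [0, 0, 0], [0, 0, 0]],
  [0, [0, 0, 0], [0, 0, 0]],
  [0, [0, 0, 0], [0, 0, 0]],
  [0, [0, 0, 0], [0, 0, 0]],
  [0, [0, 0, 0], [0, 0, 0]],
  [0, [0, 0, 0], [0, 0, 0]],
  [0, [0, 0, 0], [0, 0, 0]],
])

```text
time: 5.37
tool_pos: [0.5158, -0.1787, 0.04]
tool_rot: [0.0, -0.186, 0.983, -0.0]
contact_force: [-0.3, 0.9, 4.8]
gripper_width: 0.1
grasp_force: 59.8
```

Gripped: the opening is about 9 mm, as expected. Next I lift, then carry the key to above the slot.

Call:
arm_command([
  [0, [0, 0, 0.06], [0, 0, 0]],
  [0, [0, 0, 0.12], [0, 0, 0]],
  [0, [0, 0, 0.2], [0, 0, 0]],
  [0, [0, 0, 0.3], [0, 0, 0]],
  [0, [0, 0, 0.333], [0, 0, 0]],
  [0, [0, 0, 0.333], [0, 0, 0]],
])

```text
time: 5.87
tool_pos: [0.5171, -0.1794, 0.1423]
tool_rot: [0.002, -0.186, 0.983, -0.002]
contact_force: [0.7, -0.4, -0.2]
gripper_width: 0.103
grasp_force: 59.4
```

Call:
arm_command([
  [0, [-0.01, 0.06, 0], [0, 0, -0.03]],
  [0, [-0.03, 0.16, 0], [0, 0, -0.06]],
  [0, [-0.05, 0.26, 0], [0, 0, -0.09]],
  [0, [-0.07, 0.36, 0], [0, 0, -0.12]],
  [0, [-0.09, 0.46, 0], [0, 0, -0.15]],
  [0, [-0.11, 0.56, 0], [0, 0, -0.18]],
  [0, [-0.13, 0.66, 0], [0, 0, -0.213]],
  [0, [-0.14, 0.76, 0], [0, 0, -0.213]],
  [0, [-0.16, 0.86, 0], [0, 0, -0.213]],
  [0, [-0.18, 0.94, 0], [0, 0, -0.213]],
  [0, [-0.181, 1.0, 0], [0, 0, -0.213]],
  [0, [-0.181, 1.0, 0], [0, 0, -0.213]],
])

```text
time: 6.87
tool_pos: [0.459, 0.1239, 0.1365]
tool_rot: [-0.002, -0.021, 1.0, 0.0]
contact_force: [1.0, -1.2, -0.5]
gripper_width: 0.105
grasp_force: 59.5
```

Call:
arm_command([
  [0, [0, 0.06, 0], [0, 0, 0]],
  [0, [0, 0.12, 0], [0, 0, 0]],
  [0, [0, 0.17, 0], [0, 0, 0]],
  [0, [0, 0.182, 0], [0, 0, 0]],
  [0, [0, 0.182, 0], [0, 0, 0]],
  [0, [0, 0.182, 0], [0, 0, 0]],
])

```text
time: 7.37
tool_pos: [0.4605, 0.1752, 0.1381]
tool_rot: [-0.001, -0.019, 1.0, -0.001]
contact_force: [-0.7, -0.5, -0.0]
gripper_width: 0.104
grasp_force: 59.4
```

```bash
python3 - <<'E'
from h import *
f=grab('wrist'); s=monitor.state()
print(s['tool_pos'],s['tool_rot'],s['joint_pos'][5],s['gripper_width'],s['grasp_force'])
a=cv2.resize(f['color'][:,:,::-1],(480,360)); b=cv2.resize(f['color'][180:330,180:332,::-1],(360,360),interpolation=cv2.INTER_CUBIC)
cv2.imwrite('pics/hold.png',np.hstack([a[:,80:440],b])); 
p=cloud(f);P=p.reshape(-1,3)
tp=s['tool_pos']
m=(np.hypot(P[:,0]-tp[0],P[:,1]-tp[1])<.022)&(P[:,2]>.095)&(P[:,2]<.16)
print(m.sum(),P[m].min(0),P[m].max(0))
E
```

```text
[0.46063512 0.17516246 0.13836369] [-6.52910281e-04 -1.90014759e-02  9.99819164e-01 -3.95320970e-04] -1.3961334936464607 0.10865638607481867 59.446393847465515
1330 [0.44058617 0.1571596  0.10338742] [0.45587999 0.19326127 0.15999453]
```

View pics/hold.png

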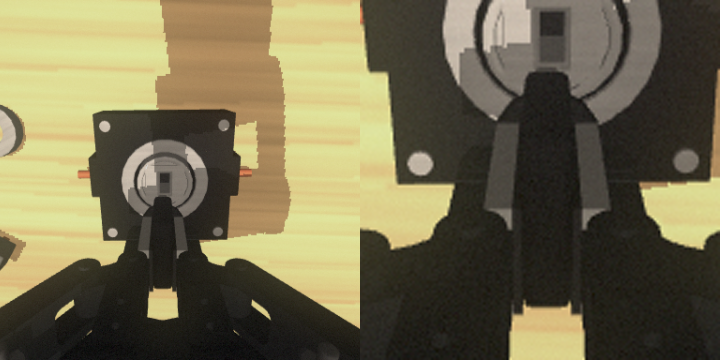

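Held view: the key is gripped centrally and upright between the pads (right crop, about (548,190)), with the slot just ahead at (552,38). I'll average the state and the wing's near face to get the offset.

```bash
python3 - <<'E'
from h import *
T=[];F=[];Q=[]
for i in range(8):
    f=grab('wrist'); s=monitor.state(); T.append(s['tool_pos']);Q.append(s['tool_rot'])
    P=cloud(f).reshape(-1,3); m=(abs(P[:,0]-.4415)<.006)&(abs(P[:,1]-.1752)<.0065)&(P[:,2]>.108)&(P[:,2]<.137); q=P[m]
    F.append([np.median(q[:,0]),q[:,1].min(),q[:,1].max(),np.median(q[:,1]),q[:,2].min(),m.sum()])
print(np.mean(T,0),np.std(T,0)); print(np.mean(F,0)); print(np.mean(Q,0))
g=cv2.cvtColor(f['color'],cv2.COLOR_RGB2GRAY)
for r in (218,222,228): print(r,g[r,225:290])
# slot again at z=.052
K,R,t=f['mtx'],f['R'],f['t']; H=K@np.column_stack([R[:,0],R[:,1],R[:,2]*.052+t])
A=np.array([[0,-.00025,.49],[-.00025,0,.206],[0,0,1]]); im=cv2.warpPerspective(g,H@A,(240,240),flags=cv2.INTER_CUBIC|cv2.WARP_INVERSE_MAP)
for x in(.469,.467,.465,.463): 
    r=im[int((.49-x)/.00025)]; i=np.where(r[90:150]<60)[0]+90; print(x,.206-.00025*np.array([i.min(),i.max()]) if len(i) else 0)
c=im[:,117]; print('far edge',[ (round(.49-.00025*k,4),int(c[k])) for k in range(60,100,3)])
E
```

```text
[0.46096218 0.17551827 0.13908093] [7.43784004e-05 2.64354907e-04 2.22282555e-04]
[ 0.4418443   0.17083993  0.17935257  0.17516635  0.13531884 15.5       ]
[-5.08696883e-05 -1.89034505e-02  9.99821278e-01 -1.08303096e-04]
218 [113 119 119 118 119 119 120 122 120 121 118 124 122 122 124 123 107  89
  57  42  40  62 103 105  47  34  37  38  34  31  37  33  32  38  29  28
  30  28  30  33  30  32  29  49 114 109 111 107 105  64  39  47  63  83
 101 115 119 122 122 121 118 122 120 119 122]
222 [ 46  47  70 109 116 119 119 116 119 121 117 118 120 122 120 124 119 120
  68  37  33  30  37  35  33  35  33  34  30  28  30  35  32  36  31  33
  40  27  31  33  33  30  33  31  37  34  34  30  34  65 116 119 121 116
 118 117 116 117 116 116 114 119 117 117 118]
228 [ 46  52  51  54  45  50  50  48  48  47  58  91 176 136  35  40  38  36
  38  39  40  41  36  34  28  30  28  36  36  30  33  32  26  38  31  31
  31  30  30  27  24  30  26  35  31  37  34  35  37  36  37  26  34  34
 106 111 113 112 105  67  38  35  39  40  38]
0.469 0
0.467 0
0.465 0
0.463 0
far edge [(0.475, 56), (0.4743, 65), (0.4735, 81), (0.4728, 104), (0.472, 104), (0.4713, 105), (0.4705, 80), (0.4698, 69), (0.469, 70), (0.4682, 70), (0.4675, 71), (0.4667, 72), (0.466, 73), (0.4652, 71)]
```

Call:
arm_command([
  [0, [0.001, 0.004, -0.06], [0, 0, 0]],
  [0, [0.001, 0.004, -0.11], [0, 0, 0]],
  [0, [0.001, 0.004, -0.14], [0, 0, 0]],
  [0, [0.001, 0.004, -0.155], [0, 0, 0]],
  [0, [0.001, 0.004, -0.165], [0, 0, 0]],
  [0, [0.001, 0.004, -0.175], [0, 0, 0]],
  [0, [0.001, 0.004, -0.185], [0, 0, 0]],
  [0, [0.001, 0.004, -0.185], [0, 0, 0]],
  [0, [0.001, 0.004, -0.185], [0, 0, 0]],
])

```text
time: 8.57
tool_pos: [0.4615, 0.1774, 0.084]
tool_rot: [0.0, -0.019, 1.0, 0.0]
contact_force: [-0.4, -0.2, -0.7]
gripper_width: 0.105
grasp_force: 59.4
```

No contact force with the blade 4 mm into the slot, so I continue down.

Call:
arm_command([
  [0, [0, 0, -0.012], [0, 0, 0]],
  [0, [0, 0, -0.024], [0, 0, 0]],
  [0, [0, 0, -0.036], [0, 0, 0]],
  [0, [0, 0, -0.048], [0, 0, 0]],
  [0, [0, 0, -0.058], [0, 0, 0]],
  [0, [0, 0, -0.066], [0, 0, 0]],
  [0, [0, 0, -0.072], [0, 0, 0]],
  [0, [0, 0, -0.072], [0, 0, 0]],
])

```text
time: 9.23
tool_pos: [0.4613, 0.1774, 0.0621]
tool_rot: [-0.0, -0.019, 1.0, -0.0]
contact_force: [0.1, -0.5, 0.0]
gripper_width: 0.106
grasp_force: 59.7
```

Call:
arm_command([
  [0, [0, 0, -0.004], [0, 0, 0]],
  [0, [0, 0, -0.008], [0, 0, 0]],
  [0, [0, 0, -0.008], [0, 0, 0]],
])

```text
time: 9.48
tool_pos: [0.4616, 0.1775, 0.0619]
tool_rot: [-0.0, -0.019, 1.0, -0.0]
contact_force: [-6.3, -1.6, 13.0]
gripper_width: 0.107
grasp_force: 61.6
```

The collar is seated at z=0.062 with 13 N. I hold briefly, then turn clockwise.

Call:
arm_command([
  [0, [0, 0, 0], [0, 0, 0]],
  [0, [0, 0, 0], [0, 0, 0]],
  [0, [0, 0, 0], [0, 0, 0]],
  [0, [0, 0, 0], [0, 0, -0.05]],
  [0, [0, 0, 0], [0, 0, -0.1]],
  [0, [0, 0, 0], [0, 0, -0.15]],
  [0, [0, 0, 0], [0, 0, -0.2]],
  [0, [0, 0, 0], [0, 0, -0.25]],
  [0, [0, 0, 0], [0, 0, -0.3]],
  [0, [0, 0, 0], [0, 0, -0.35]],
  [0, [0, 0, 0], [0, 0, -0.4]],
  [0, [0, 0, 0], [0, 0, -0.4]],
])

```text
time: 10.48
tool_pos: [0.4627, 0.177, 0.0619]
tool_rot: [0.001, 0.292, 0.957, -0.0]
contact_force: [-1.9, -3.6, 9.5]
gripper_width: 0.101
grasp_force: 61.0
```

Call:
arm_command([
  [0, [0, 0, 0], [0, 0, -0.05]],
  [0, [0, 0, 0], [0, 0, -0.1]],
  [0, [0, 0, 0], [0, 0, -0.15]],
  [0, [0, 0, 0], [0, 0, -0.2]],
  [0, [0, 0, 0], [0, 0, -0.25]],
  [0, [0, 0, 0], [0, 0, -0.3]],
  [0, [0, 0, 0], [0, 0, -0.35]],
  [0, [0, 0, 0], [0, 0, -0.4]],
  [0, [0, 0, 0], [0, 0, -0.43]],
  [0, [0, 0, 0], [0, 0, -0.43]],
])

```text
time: 11.32
tool_pos: [0.4624, 0.1761, 0.062]
tool_rot: [0.002, 0.592, 0.806, -0.001]
contact_force: [-3.5, -6.0, 12.2]
gripper_width: 0.108
grasp_force: 61.3
```

```bash
python3 - <<'E'
from h import *
f=grab('wrist'); s=monitor.state()
print(s['time'],s['tool_pos'],s['tool_rot'],s['contact_force'],s['ft_torque'],s['joint_pos'][5],s['gripper_width'])
E
```

```text
11.3667 [0.462345   0.17611161 0.06193638] [ 0.00151466  0.59111966  0.80658189 -0.00095489] [-4.8993611  -5.91219507 12.36014268] [-1.15668525  0.71915928 -0.00723696] -0.08902146090080061 0.10732857810044207
```

Call:
arm_command([
  [0, [0, 0, 0], [0, 0, -0.03]],
  [0, [0, 0, 0], [0, 0, -0.06]],
  [0, [0, 0, 0], [0, 0, -0.09]],
  [0, [0, 0, 0], [0, 0, -0.09]],
])

```text
time: 11.7
tool_pos: [0.4619, 0.1761, 0.0619]
tool_rot: [0.001, 0.647, 0.762, -0.001]
contact_force: [-5.9, -6.8, 13.1]
gripper_width: 0.11
grasp_force: 61.5
```

```bash
python3 - <<'E'
from h import *
s=monitor.state()
print(s['time'],s['tool_pos'],s['tool_rot'],s['contact_force'],s['ft_torque'],s['joint_efforts'][5],s['gripper_width'])
E
```

```text
11.7 [0.4618771  0.17614315 0.06189811] [ 0.00111979  0.64699721  0.76249041 -0.0013145 ] [-5.88553935 -6.80138342 13.08728938] [-1.19324695  1.05085366 -0.0468305 ] 0.30035510659217834 0.11004021250191034
```

Call:
arm_command([
  [0, [0, 0, 0], [0, 0, -0.03]],
  [0, [0, 0, 0], [0, 0, -0.06]],
  [0, [0, 0, 0], [0, 0, -0.06]],
])

```text
time: 11.95
tool_pos: [0.4614, 0.1762, 0.0619]
tool_rot: [0.001, 0.682, 0.731, -0.002]
contact_force: [-8.3, -5.4, 15.1]
gripper_width: 0.105
grasp_force: 61.8
```

```bash
python3 - <<'E'
from h import *
s=monitor.state()
print(s['time'],s['tool_pos'],s['tool_rot'],s['contact_force'],s['ft_torque'],s['joint_efforts'][5],s['gripper_width'])
E
```

```text
11.95 [0.46135376 0.17624545 0.0619155 ] [ 6.00395598e-04  6.82065973e-01  7.31288371e-01 -1.72198619e-03] [-8.28230103 -5.4051583  15.10555713] [-1.10394137  1.47376263  0.1180559 ] 0.43895973823964596 0.10484377247916814
```

The torque is rising well above the barrel friction, so this is the stop. I release, lift and check.

Call:
arm_command([
  [10, [0, 0, 0], [0, 0, 0]],
  [25, [0, 0, 0], [0, 0, 0]],
  [40, [0, 0, 0], [0, 0, 0]],
  [40, [0, 0, 0], [0, 0, 0]],
  [40, [0, 0, 0], [0, 0, 0]],
  [40, [0, 0, 0.04], [0, 0, 0]],
  [40, [0, 0, 0.1], [0, 0, 0]],
  [40, [0, 0, 0.2], [0, 0, 0]],
  [40, [0, 0, 0.3], [0, 0, 0]],
  [40, [0, 0, 0.4], [0, 0, 0]],
  [40, [0, 0, 0.5], [0, 0, 0]],
  [40, [0, 0, 0.5], [0, 0, 0]],
])

```text
time: 12.95
tool_pos: [0.4649, 0.1783, 0.2185]
tool_rot: [0.004, 0.682, 0.731, 0.006]
contact_force: [0.4, 0.2, 1.1]
gripper_width: 0.47
grasp_force: 0.0
```

```bash
python3 - <<'E'
from h import *
f=grab('wrist'); s=monitor.state(); print(s['time'],s['tool_pos'],s['contact_force'])
P=cloud(f).reshape(-1,3)
m=(np.hypot(P[:,0]-.461,P[:,1]-.177)<.03)&(P[:,2]>.08)&(P[:,2]<.11); print(m.sum(),np.median(P[m,2]),P[m].mean(0),cv2.minAreaRect(P[m,:2].astype(np.float32)))
K,R,t=f['mtx'],f['R'],f['t']
H=K@np.column_stack([R[:,0],R[:,1],R[:,2]*.052+t]); A=np.array([[0,-.00025,.511],[-.00025,0,.227],[0,0,1]])
a=cv2.warpPerspective(f['color'],H@A,(400,400),flags=cv2.INTER_CUBIC|cv2.WARP_INVERSE_MAP)
cv2.imwrite('pics/end.png',np.hstack([cv2.resize(a,(580,580))])[:,:,::-1])
E
```

```text
13.0 [0.46369519 0.17797754 0.21526208] [-0.2406338  -0.56955076 -0.90850115]
408 0.09070072277391841 [0.46136224 0.17863596 0.09036588] ((0.4614648222923279, 0.17726801335811615), (0.010009072721004486, 0.03822096064686775), 6.7594804763793945)
```

View pics/end.png

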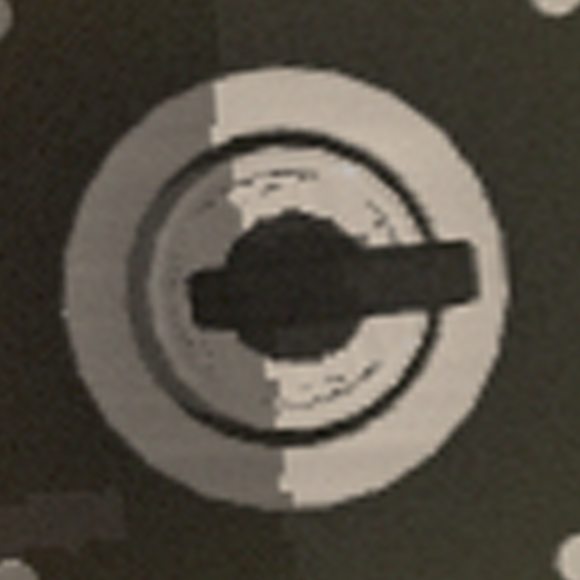

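The key stands home: wing top at 90 mm as expected, at (0.461, 0.177), turned about 85°. Less at most about 11° of slot play, that puts the barrel at its 74.5° stop. The round key was never touched, so I'm handing in.

```bash
python3 -c "
from h import *
P=cloud(grab('scene')).reshape(-1,3); m=(np.hypot(P[:,0]-.599,P[:,1]+.145)<.025)&(P[:,2]>.04); print(m.sum(),P[m,2].max())
print(manip.job_done())"
```

```text
111 0.06689019236749744
the job is handed in; nothing more can be done
None
```

I handed the job in. The wing key stands fully home in the switch, turned clockwise about 85° until it met the stop, and it is released; the round key is still in the rack. I inferred the on stop from the rising torque and the key's angle, since the barrel angle can't be read, and I didn't re-check the spray can, jar and filter, though the arm stayed clear of them.

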